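# Roll a conveyor roller up onto the run-out check stand

## Robot

A 6-joint arm with a two-finger parallel gripper is mounted at the origin on the work surface. World frame = base frame: x ahead of the robot, y to its left, z up, the work surface at z = 0. Lengths are in mm, angles in rad, forces in N, time in s.
With the tool pointing down it reaches from about 400 to 925 mm from the base axis. Payload 12.5 kg.
Tool frame: the origin (TCP) lies where the fingers leave the gripper's body, on its centre line; the fingertips stand 78 mm ahead of it and the grasp point (between the pads) lies 59 mm ahead of it (env.tip_extent is the distance from the TCP to the fingertips, in mm); z points along the fingers, y is the direction in which the jaws open and shut (so a half turn about z gives the same grasp; the last joint's range is limited). The gripper opens to 95 mm and grips with 3 to 60 N. Pads are 20 mm wide; open, the fingers measure 119 mm over their backs; the gripper's body (75 mm by 180 mm) begins 59 mm behind the grasp point.
Start: joints at [1.199, 0.491, 1.559, -0, 1.092, -0.106], TCP at [164.155, 603.068, 292.261] pointing down, gripper open.
Joint ranges: [-3.1, 3.1], [-0.84, 2.19], [0.05, 2.79], [-1.13, 4.28], [0.06, 2.93], [-2.69, 2.69]. Speed limits (rad/s): [2.22, 2.22, 2.79, 3.14, 3.14, 3.14].

## Interface

Orientations are given as [roll, pitch, yaw] about the fixed x, y, z axes, in that order (R = Rz(yaw) Ry(pitch) Rx(roll)).
In Python, from cell import env gives the robot as it stands. The module is installed in compiled form; this text tells all that it offers.
- The arm moves only by the tool play_rows, never from a script. Its argument "targets" is a list of rows, each an object with "linear": the shift along the tool's x, y, z in mm, a list of three; "turn": the turn about the tool's z in rad. A call has 1 to 20 rows; each row is the pose to reach, as a shift and turn from the pose commanded when the call began, along the tool's axes at that moment; what a row does not reach only later rows make up. A row lasts 1/8 s, in which the tool goes at most 62.5 mm and 10.7 degrees, less where a joint would pass 70% of its speed; a pose out of reach is approached as far as the arm can. A call with a gripper value outside its range is refused whole. "hand" is the finger opening in mm, from 0 to 95.1, set as the call begins (left out, the last holds). The fingers move at their own pace and stop on an object; the grip force is fixed at half the most. Time passes only in rows, so rows that repeat a pose let the fingers close. It gives the time, the measured TCP pose, the force and the opening at its end, in the units of the state.
- env.state(): the state, without advancing time (a new reading comes with each control period).
- env.read_camera(name): name is "scene" or "side" or "wrist"; returns (picture, depth): 384x512x3 uint8, red, green, blue; 384x512 float32, mm along the optical axis (not along the pixel's ray), 0 where there is no reading.
- env.camera_params(name): a dict with "fx", "fy", "cx", "cy" (pixels), "R" (3x3) and "t" (3): a world point X has camera coordinates R X + t. Camera axes: x right, y down, z forward; pixel columns grow to the right and rows downward; lengths in mm; the calibration is good to about 2 mm. A picture is of the moment at which its call begins: read the wrist's pose just before it. camera_params takes no time and is no camera call; for the wrist camera it gives the pose at the moment of the call.
- env.job_done(): hands the job in, once; it reports no verdict.
The state is a dict: "t": time; "joints": joint angles; "qvel": joint speeds; "tau": joint torques, N m; "eef_pos": TCP position; "tcp_rot": TCP orientation; "ft_force": force on the tool from outside, world axes, zero at the start; "moment": the same for the moment, N m; "opening": opening from 0.0 (shut) to 1.0 (fully open).
Only numpy, scipy, OpenCV 4.12 (cv2) and the standard library are available. Lean on these libraries where they do the work, as an engineer would, in place of code of your own. Each camera call takes 0.05 s, during which the arm holds its last target.

## Task

With the fingertips, push the long steel conveyor roller slowly up the ramp of the blue check stand until it drops onto the bearing wheels against the yellow stop pads, then take the hand away. Keep the fingers behind it all the way up so that it never rolls free or runs back; push it gently, without gripping or lifting it, and leave the things around it alone.

Things in the scene. Friction and masses are not known exactly. Their poses are not given: they have to be found in the camera images.
- stand: Blue check stand with a ramp, fixed to the bench. Origin: foot of the ramp on the bench, midway between the guides; x points uphill (level), y across, z up. Two steel treads, 65 to 93 mm either side of the middle and open between, rise straight at 8 degrees from the bench at x = 0 to 26 mm high at x = 188 mm.
- guides (a point): Middle of the ramp's guides, at the foot of the ramp (the stand's origin). The blue guides are 186 mm apart (inner faces) and reach 14 mm above the treads; below the foot two flared lead-ins, 14 mm high, open to about 220 mm apart, 35 mm in front of the foot. Side plates at the top: 186 mm apart inside, 42 mm high.
- seat (a point): Where the roller's centre lies when seated on the four wheels: 206.7 mm uphill of the stand's origin, 47.3 mm high; axes as the stand. On the way its centre is 25 mm high on the bench, then climbs along the slope to 51 mm high at x = 185 mm, is highest (51.6 mm) over the first wheels at x = 190 mm, and beyond that drops into the seat by itself and stays.
- wheels (a point): Middle between the two pairs of free-turning bearing wheels past the ramp's end, at shaft height (16 mm). Wheels 22 mm in diameter, 8 mm wide, 50 mm either side of the middle, shafts at x = 190 and 224 mm on the stand; the tops of the first pair are flush with the ramp's end.
- stop (a point): Middle between the two yellow stop pads (66 mm either side of here) in the plane of their faces, x = 233 mm on the stand, at the height of the seated roller's centre, which they clear by 1.5 mm. Posts 70 mm high. Behind is a dial gauge lying face up, 57 mm high; its spring plunger touches the seated roller with under 0.5 N.
- roller_mid (a point): Centre of the long steel conveyor roller with black ends: smooth cylinder (friction about 0.35), 50 mm diameter, 170 mm long, 0.45 to 0.7 kg. It starts on the bench 50 to 75 mm before the ramp, across it, square within 5 degrees. It runs back down the ramp if let go, jams if pushed above its mid-height, and swings askew if not pushed evenly.
- roller: The same roller; origin at its centre, its y axis runs along the cylinder (x and z turn as it rolls).
- cup: Light blue plastic cup, 80 mm across, 95 mm tall, standing beside the stand; origin under its centre. Leave alone.
- sleeve: Brass bearing sleeve, 42 mm across, 40 mm tall, standing beside the stand; origin under its centre. Leave alone.
- short_roller: Short spare roller, 50 mm across, 100 mm tall, standing on end beside the stand; origin under its centre. Leave alone.
Things that resemble listed ones, but are neither listed nor needed, are in the scene too. Leave any brown or turquoise look-alike of the roller alone.

How it is judged:
By the outcome, as a careful person would: the job done as asked, in the order asked, and still so for the second after the job is handed in, with the robot touching nothing.
It also fails if it takes over 48 s, if anything falls off the work surface, if the arm or the gripper's body presses on something with over 40 N, if the wrist force passes 120 N, or if a joint passes its speed limit or range.

## Working session

There is one attempt and no reset: what is moved stays moved. The work goes in short steps, Python scripts to look and compute and a tool call to move; the robot and the scene stay as the last step left them, time stands still between calls to the robot, and variables do not carry over. Pictures are saved under pics/ and viewed, and the job is handed in when it is done.

Besides the shell and the picture viewer there is one more tool, called after "Call:" by a JSON object that holds its "api" and its "payload", one argument or row to a line. play_rows: Moves the arm, as the interface text tells. Its arguments: {"type":"object","properties":{"targets":{"type":"array","items":{"type":"object","properties":{"linear":{"type":"array","items":{"type":"number"}},"turn":{"type":"number"}}}},"hand":{"type":"number"}},"required":["targets"]}

```bash
mkdir -p pics
python3 - <<'E'
from cell import env
import cv2,numpy as np
s=env.state();print(s)
print(env.tip_extent)
for n in ["scene","side","wrist"]:
    p=env.camera_params(n);I,D=env.read_camera(n)
    print(n,p)
    cv2.imwrite(f"pics/{n}0.png",I[:,:,::-1]);np.savez(f"{n}0.npz",I=I,D=D,**p)
E
```

```text
{'t': 0.0, 'joints': array([ 1.19939959e+00,  4.91544799e-01,  1.55945747e+00, -9.14282263e-06,
        1.09167437e+00, -1.05580571e-01]), 'qvel': array([ 1.17901393e-03,  5.23088861e-04,  3.24003850e-04, -1.20598270e-03,
        2.05458328e-03, -2.01518682e-05]), 'tau': array([ 8.13938295e-04, -6.12650442e+01, -2.58179641e+01,  6.92827790e-02,
        4.83217591e-02, -1.10939161e-04]), 'eef_pos': array([164.09580803, 602.90981796, 291.66810684]), 'tcp_rot': array([-3.14051385e+00, -1.06171381e-04,  2.87578065e+00]), 'ft_force': array([-0.10706084,  0.51631675, -0.33815755]), 'moment': array([-0.00498866, -0.03351737,  0.01982976]), 'opening': 1.0033848881005007}
77.60000000000001
scene {'fx': 409.1844569772428, 'fy': 409.1844569772428, 'cx': 259.8001043377653, 'cy': 190.93892723605725, 'R': array([[ 0.69466856,  0.71930049, -0.00651103],
       [ 0.40181447, -0.39553052, -0.8258939 ],
       [-0.5966412 ,  0.5711063 , -0.56378797]]), 't': array([-367.49232126, -181.7374234 , 1347.63433489])}
side {'fx': 485.92778966793657, 'fy': 485.92778966793657, 'cx': 247.88124336652322, 'cy': 185.3645488654748, 'R': array([[-0.9073215 , -0.4203523 , -0.00846403],
       [-0.26727513,  0.59221399, -0.76016222],
       [ 0.32454846, -0.6874493 , -0.6496782 ]]), 't': array([520.23462937, 209.7405248 , 822.46107798])}
wrist {'fx': 292.81303809772504, 'fy': 292.81303809772504, 'cx': 250.47763659894994, 'cy': 191.29259799958615, 'R': array([[ 2.64012058e-01,  9.64519268e-01, -4.64015654e-04],
       [ 9.32987727e-01, -2.55259055e-01,  2.53725673e-01],
       [ 2.44604856e-01, -6.74195578e-02, -9.67276107e-01]]), 't': array([-623.71148886,  -28.28951572,  390.64974718])}
```

View pics/scene0.png

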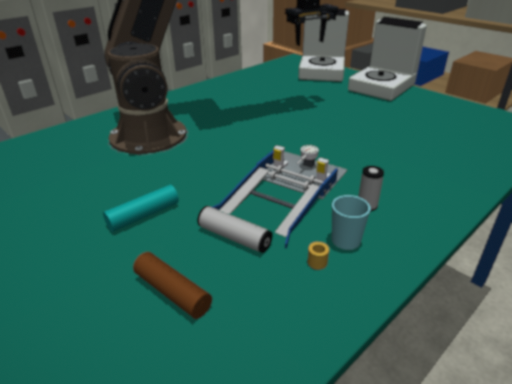

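View pics/side0.png

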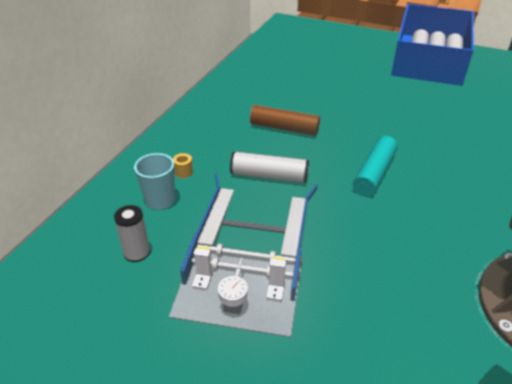

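View pics/wrist0.png

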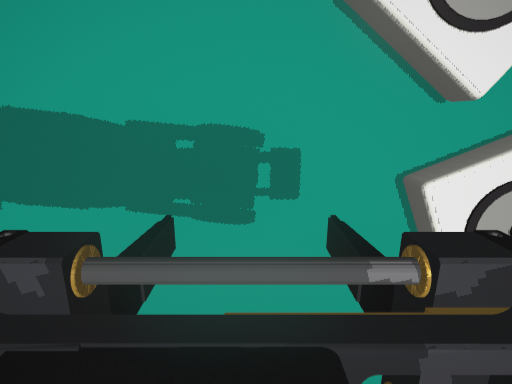

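Candidates: silver roller with black ends (scene 235,228; side 270,167), brown one (scene 172,285) and turquoise one (scene 142,207). The silver one lying before the ramp fits; I'll confirm it in an enlarged crop.

```bash
cat > h.py <<'E'
import numpy as np,cv2
def load(n):
    return dict(np.load(n+'.npz'))
def cloud(d):
    D=d['D'];v,u=np.mgrid[:384,:512]
    P=np.stack([(u-d['cx'])/d['fx']*D,(v-d['cy'])/d['fy']*D,D],-1)
    return (P-d['t'])@d['R']
def ray(d,u,v,z):
    r=d['R'].T@np.array([(u-d['cx'])/d['fx'],(v-d['cy'])/d['fy'],1]);c=-d['R'].T@d['t']
    return c+r*(z-c[2])/r[2]
def proj(d,X):
    c=d['R']@np.asarray(X,float)+d['t'];return c[0]/c[2]*d['fx']+d['cx'],c[1]/c[2]*d['fy']+d['cy']
E
python3 - <<'E'
from h import *
for n,b in (('scene0',(130,270,185,355)),('side0',(140,340,160,330))):
    d=load(n);C=cloud(d);I=d['I']
    print(n,'cam',-d['R'].T@d['t'])
    r0,r1,c0,c1=b
    cr=I[r0:r1,c0:c1,::-1];k=4.2 if n[1]=='c' else 3
    cv2.imwrite(f'pics/{n}crop.png',cv2.resize(cr,None,fx=k,fy=k,interpolation=cv2.INTER_CUBIC))
    for u,v in ([(235,228),(100,300),(300,205)] if n[1]=='c' else [(270,165),(215,220),(295,220),(100,300)]):print((u,v),C[v,u].round(1),I[v,u])
E
```

```text
scene0 cam [1132.36425525 -577.18774877  607.29144067]
(235, 228) [ 600.5 -143.    43.7] [166 167 165]
(100, 300) [ 5.411e+02 -4.336e+02  1.000e-01] [ 21 104  89]
(300, 205) [620.   48.3  17. ] [183 185 183]
side0 cam [261.15001782 659.87083884 698.17514019]
(270, 165) [ 572.8 -114.2   43.9] [223 221 220]
(215, 220) [619.   58.3  12.3] [224 221 221]
(295, 220) [473.8 -10.8   9.2] [222 220 220]
(100, 300) [717.6 303.5  -3.5] [ 41 145 127]
```

View pics/scene0crop.png

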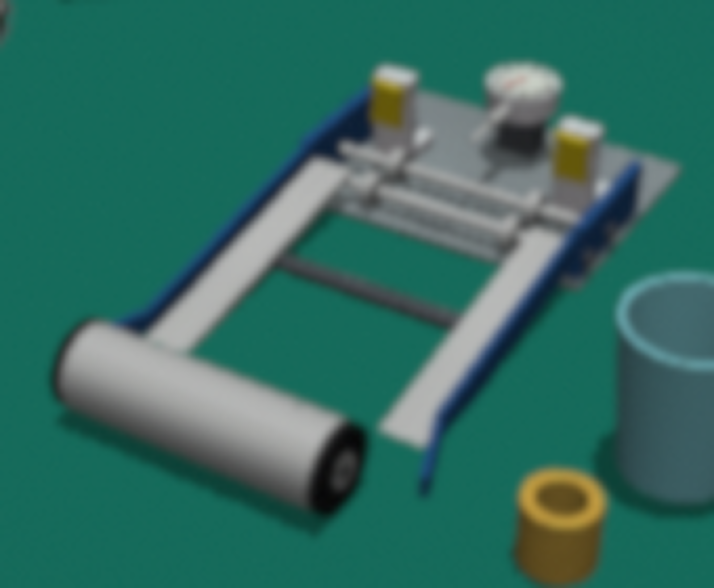

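View pics/side0crop.png

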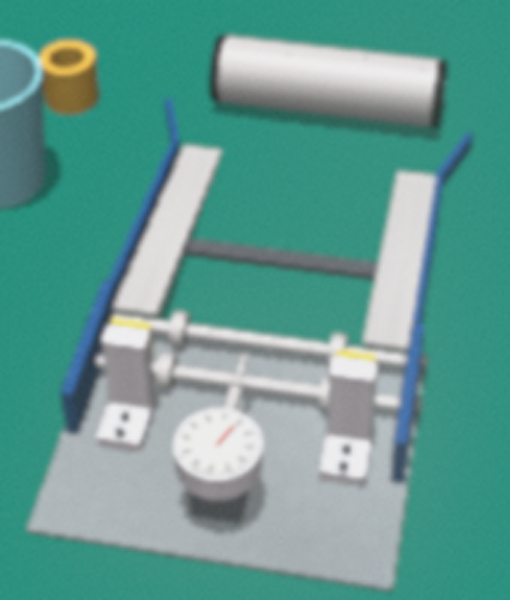

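Run:
```python
from h import *
for n in ('scene0','side0'):
    d=load(n);C=cloud(d);I=d['I'];H=cv2.cvtColor(I,cv2.COLOR_RGB2HSV).astype(int)
    xy=C[...,:2];ok=(d['D']>0)&(C[...,0]>380)&(C[...,0]<720)&(C[...,1]>-200)&(C[...,1]<260)
    blue=ok&(H[...,0]>105)&(H[...,0]<130)&(H[...,1]>120)
    yel=ok&(H[...,0]>20)&(H[...,0]<35)&(H[...,1]>140)&(C[...,2]>35)
    wh=ok&(H[...,1]<40)&(H[...,2]>120)
    print(n,blue.sum(),yel.sum(),wh.sum())
    P=C[yel];print('yel',[ (P[m].mean(0).round(1),P[m].std(0).round(1),m.sum()) for m in (P[:,0]>530,P[:,0]<=530)])
    top=np.zeros((600,600,3),np.uint8)
    for m,c in ((ok,(60,60,60)),(wh,(255,255,255)),(blue,(255,0,0)),(yel,(0,255,255))):
        Q=C[m];Q=Q[Q[:,2]>4] if c[0]==60 else Q
        px=((Q[:,0]-380)*1.3).astype(int);py=(599-(Q[:,1]+200)*1.3).astype(int)
        g=(px>=0)&(px<600)&(py>=0)&(py<600);top[py[g],px[g]]=c
    cv2.imwrite(f'pics/{n}top.png',top)
    # roller
    R=C[wh&(C[...,2]>20)&(C[...,1]<-40)]
    np.save(n+'roller.npy',R)
    print('roller',len(R),R.mean(0),R[:,2].max(),R.min(0),R.max(0))
```

```text
scene0 423 111 3111
yel [(array([579.1, 173.5,  54.7]), array([5. , 1.9, 8.1]), np.int64(59)), (array([450.7, 141.5,  53.6]), array([5.4, 1.8, 8.1]), np.int64(52))]
roller 1019 [ 587.3411682  -140.72394782   46.04900771] 53.84747302199631 [ 504.50838259 -171.34944627   33.25797011] [ 662.81255996 -103.33021064   53.84747302]
side0 333 0 10954
yel [(array([nan, nan, nan]), array([nan, nan, nan]), np.int64(0)), (array([nan, nan, nan]), array([nan, nan, nan]), np.int64(0))]
roller 1343 [ 577.71531788 -118.51910728   39.90239442] 51.4954594718587 [ 499.4580779  -160.63664024   20.89886709] [662.67107788 -87.57289597  51.49545947]<stdin>:9: RuntimeWarning: Mean of empty slice.
  ret = um.true_divide(
  ret = _var(a, axis=axis, dtype=dtype, out=out, ddof=ddof,
  arrmean = um.true_divide(arrmean, div, out=arrmean,
  ret = um.true_divide(
```

View pics/side0top.png

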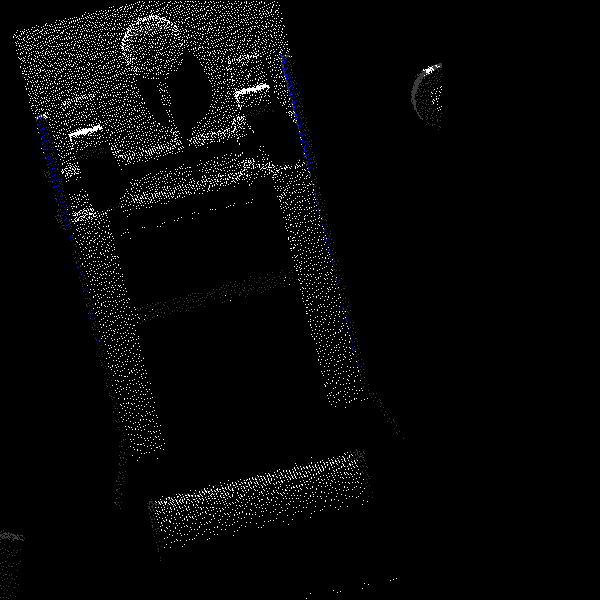

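View pics/scene0top.png

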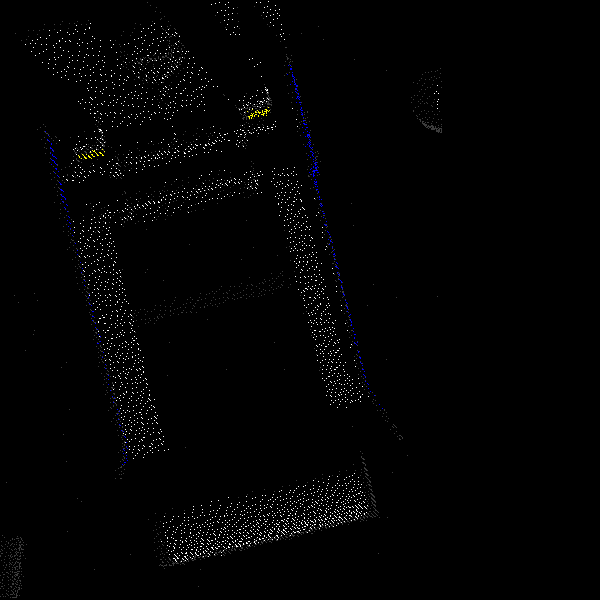

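Run:
```python
from h import *
from scipy.optimize import least_squares
for n in ('scene0','side0'):
    d=load(n);C=cloud(d);I=d['I'];H=cv2.cvtColor(I,cv2.COLOR_RGB2HSV).astype(int)
    ok=(d['D']>0)
    wh=ok&(H[...,1]<60)&(H[...,2]>120)
    P=C[wh];
    ux=np.array([-.242,.970]);uy=np.array([-.970,-.242]);o=np.array([571.3,-68.6])
    L=np.c_[(P[:,:2]-o)@ux,(P[:,:2]-o)@uy,P[:,2]]
    T=L[(L[:,0]>-8)&(L[:,0]<175)&(abs(abs(L[:,1])-79)<20)&(L[:,2]<30)]
    A=np.c_[T[:,0],T[:,1],np.ones(len(T))];c,*_=np.linalg.lstsq(A,T[:,2],rcond=None)
    print(n,len(T),'tread plane',c,'foot x at z0',-c[2]/c[0],'expect slope .1405')
    # edges per x bin
    for sg in (1,-1):
        xs=np.arange(10,170,10);e=[]
        for x in xs:
            q=T[(abs(T[:,0]-x)<5)&(T[:,1]*sg>0)]
            if len(q)>8:e.append((x,*np.percentile(q[:,1],[3,97])))
        e=np.array(e);print(sg,np.polyfit(e[:,0],e[:,1],1),np.polyfit(e[:,0],e[:,2],1))
        q=T[T[:,1]*sg>0];print(' foot min x',np.percentile(q[:,0],[.5,1.5,3]))
    B=C[ok&(H[...,0]>105)&(H[...,0]<130)&(H[...,1]>120)]
    B=np.c_[(B[:,:2]-o)@ux,(B[:,:2]-o)@uy,B[:,2]]
    for sg in (1,-1):
        q=B[(B[:,1]*sg>80)&(B[:,1]*sg<110)&(B[:,0]>10)&(B[:,0]<240)]
        print('guide',sg,len(q),np.polyfit(q[:,0],q[:,1],1))
    R=L[(L[:,0]<-12)&(L[:,0]>-110)&(abs(L[:,1])<110)&(L[:,2]>15)&(L[:,2]<60)]
    f=lambda p:(np.hypot((R[:,0]-p[0]-p[1]*R[:,1]),R[:,2]-p[2])-25)
    s=least_squares(f,[-60,0,25],loss='soft_l1');print('roller x0,slope,z',s.x,'y rng',np.percentile(R[:,1],[1,99]),len(R))
    g=lambda p:(np.hypot((R[:,0]-p[0]-p[1]*R[:,1]),R[:,2]-25)-25)
    s=least_squares(g,[-60,0],loss='soft_l1');print(' z fixed',s.x)
    D_=C[ok];Lr=np.c_[(D_[:,:2]-o)@ux,(D_[:,:2]-o)@uy,D_[:,2]]
    q=Lr[(Lr[:,0]<-40)&(Lr[:,0]>-100)&(abs(Lr[:,1])<110)&(Lr[:,2]>8)];print(' all y rng',q[:,1].min(),q[:,1].max())
```

```text
scene0 1019 tread plane [ 0.13647159 -0.00631457  2.15123645] foot x at z0 -15.763254287321937 expect slope .1405
1 [3.73593597e-03 6.65935488e+01] [1.03066406e-03 9.25717546e+01]
 foot min x [-0.74914173  0.64460945  3.93253734]
-1 [ 8.68090066e-02 -9.59196141e+01] [ 4.84051878e-03 -6.47841326e+01]
 foot min x [-1.94653916  0.45653787  1.33973894]
guide 1 113 [1.38296406e-03 9.49824587e+01]
guide -1 236 [-1.27453397e-02 -9.51134279e+01]
roller x0,slope,z [-6.34172673e+01  3.49373753e-03  2.61891194e+01] y rng [-72.28105544  81.34489565] 1034
 z fixed [-6.42755606e+01  3.90568477e-03]
 all y rng -81.52203570321468 92.85745115966328
side0 1610 tread plane [ 0.13001981  0.00564996 -0.7880795 ] foot x at z0 6.061226337372181 expect slope .1405
1 [-4.22537680e-03  6.56873247e+01] [-5.60472438e-03  9.25671304e+01]
 foot min x [-2.33919166  0.76741178  4.2211161 ]
-1 [-4.22433195e-03 -9.18915384e+01] [-1.78192354e-03 -6.49138381e+01]
 foot min x [-2.33368088 -0.09477084  3.35416706]
guide 1 87 [9.37830791e-03 9.61636772e+01]
guide -1 150 [-8.79318493e-03 -9.22330647e+01]
roller x0,slope,z [-6.39263842e+01  8.37392055e-03  2.34771503e+01] y rng [-73.24285023  83.23607365] 1343
 z fixed [-6.47546804e+01  8.91302731e-03]
 all y rng -81.3783391689287 90.33929583863659
```

```bash
cat >> h.py <<'E'
O=np.array([571.3,-68.6,0]);a=np.deg2rad(104.0)
S=np.array([[np.cos(a),-np.sin(a),0],[np.sin(a),np.cos(a),0],[0,0,1]])
def loc(P):return (np.asarray(P)-O)@S
def wld(p):return S@np.asarray(p)+O
def toolR(s):
    from scipy.spatial.transform import Rotation as Ro
    return Ro.from_euler('xyz',s['tcp_rot']).as_matrix()
def plan(s,x,y,ztip):
    R=toolR(s);t=wld([x,y,ztip+77.6]);l=R.T@(t-s['eef_pos'])
    yaw=np.arctan2(R[1,0],R[0,0]);turn=-(a-yaw)
    return l.round(1),round(float((turn+np.pi)%(2*np.pi)-np.pi),4)
E
python3 - <<'E'
from h import *
from cell import env
s=env.state();R=toolR(s);print(R.round(3))
d=load('wrist0');print('wrist cam in tool',R.T@(-d['R'].T@d['t']-s['eef_pos']))
for x,y,z in ((-125,4,100),(-125,4,12),):print(plan(s,x,y,z))
print('tip loc now',loc(s['eef_pos']-[0,0,77.6]))
print('start wld',wld([-125,4,0]),'end',wld([170,4,0]))
for n,pts in (('scene0',[('cup',350,200,95),('sleeve',318,245,40),('short',373,168,100),('brown',172,285,50),('turq',142,207,50)]),('side0',[('cup',156,163,95),('sleeve',183,157,40),('short',131,213,100),('brown',285,115,50)])):
    d=load(n)
    for k,u,v,z in pts: print(n,k,loc(ray(d,u,v,z)).round(0))
E
```

```text
[[-0.965  0.263 -0.   ]
 [ 0.263  0.965 -0.001]
 [ 0.    -0.001 -1.   ]]
wrist cam in tool [ 70.85385208  -0.97514745 -92.91973243]
(array([-626.8, -652. ,  114.7]), 1.0607)
(array([-626.8, -651.9,  202.7]), 1.0607)
tip loc now [750.12412547 232.63672913 214.22793079]
start wld [ 597.65905404 -190.85465337    0.        ] end [526.29209484  95.38258588   0.        ]
scene0 cup [  77. -204.   95.]
scene0 sleeve [ -31. -185.   40.]
scene0 short [ 223. -204.  100.]
scene0 brown [-278.  -10.   50.]
scene0 turq [-135.  210.   50.]
side0 cup [  54. -209.   95.]
side0 sleeve [ -44. -187.   40.]
side0 short [ 207. -203.  100.]
side0 brown [-241.   16.   50.]
```

Call:
{"api": "play_rows", "payload": {
  "hand": 95,
  "targets": [
    {"linear": [-10,-10,2],"turn": 0.02},
    {"linear": [-30,-31,5],"turn": 0.05},
    {"linear": [-60,-62,10],"turn": 0.1},
    {"linear": [-95,-99,16],"turn": 0.16},
    {"linear": [-130,-135,22],"turn": 0.22},
    {"linear": [-167,-174,28],"turn": 0.28},
    {"linear": [-204,-212,34],"turn": 0.345},
    {"linear": [-241,-251,40],"turn": 0.41},
    {"linear": [-278,-289,46],"turn": 0.47},
    {"linear": [-315,-328,52],"turn": 0.535},
    {"linear": [-352,-366,58],"turn": 0.595},
    {"linear": [-389,-405,64],"turn": 0.66},
    {"linear": [-426,-443,72],"turn": 0.72},
    {"linear": [-463,-482,80],"turn": 0.785},
    {"linear": [-500,-520,88],"turn": 0.85},
    {"linear": [-535,-556,96],"turn": 0.91},
    {"linear": [-568,-591,103],"turn": 0.96},
    {"linear": [-597,-621,109],"turn": 1.01},
    {"linear": [-617,-642,113],"turn": 1.044},
    {"linear": [-627,-652,115],"turn": 1.061}
  ]
}}

```text
t: 2.65
eef_pos: [597.5, -192.3, 176.7]
tcp_rot: [-3.141, -0.0, 1.812]
ft_force: [-0.0, -0.4, -0.9]
opening: 0.997
```

Call:
{"api": "play_rows", "payload": {
  "targets": [
    {"linear": [0,0,0],"turn": 0},
    {"linear": [0,0,0],"turn": 0}
  ]
}}

```text
t: 2.9
eef_pos: [597.4, -189.9, 177.4]
tcp_rot: [-3.141, -0.0, 1.816]
ft_force: [-0.1, 1.1, -0.0]
opening: 1.001
```

Run:
```python
from h import *
from cell import env
s=env.state();print(s['t'],s['ft_force'],loc(s['eef_pos']-[0,0,77.6]),plan(s,-125,4,12))
for n in ["wrist","side"]:
    p=env.camera_params(n);I,D=env.read_camera(n)
    cv2.imwrite(f"pics/{n}1.png",I[:,:,::-1]);np.savez(f"{n}1.npz",I=I,D=D,**p)
```

```text
2.9 [-0.14081066  1.06360541 -0.00681954] [-123.9562875     4.04574197   99.79151533] (array([-1.1,  0.1, 87.8]), 0.0006)
```

View pics/wrist1.png

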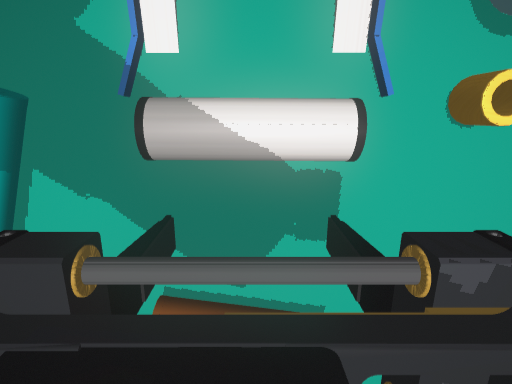

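View pics/side1.png

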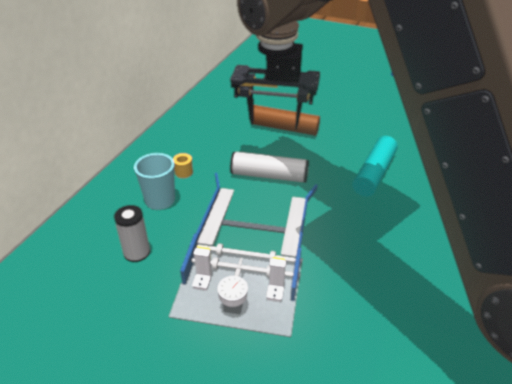

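The wrist picture shows the silver roller square (cols 137–366, row 129), with the fingers centred on it at col 251 and the lead-ins centred at col 256. The side picture shows both fingers behind it, so I'll go down.

Call:
{"api": "play_rows", "payload": {
  "targets": [
    {"linear": [0,0,8],"turn": 0},
    {"linear": [0,0,24],"turn": 0},
    {"linear": [0,0,42],"turn": 0},
    {"linear": [0,0,60],"turn": 0},
    {"linear": [0,0,74],"turn": 0},
    {"linear": [0,0,83],"turn": 0},
    {"linear": [0,0,87],"turn": 0},
    {"linear": [5,0,87],"turn": 0},
    {"linear": [11,0,87],"turn": 0},
    {"linear": [16,0,87],"turn": 0},
    {"linear": [19,0,87],"turn": 0},
    {"linear": [19,0,87],"turn": 0},
    {"linear": [19,0,87],"turn": 0}
  ]
}}

```text
t: 4.62
eef_pos: [593.4, -172.4, 90.3]
tcp_rot: [3.141, 0.0, 1.815]
ft_force: [-0.3, -0.9, -0.3]
opening: 0.998
```

Run:
```python
from h import *
from cell import env
s=env.state();print(s['t'],s['ft_force'],loc(s['eef_pos']-[0,0,77.6]),plan(s,-105,4,12))
for n in ["wrist","side"]:
    p=env.camera_params(n);I,D=env.read_camera(n)
    if n=='side': I2=cv2.resize(I[60:210,200:350],None,fx=4,fy=4,interpolation=cv2.INTER_CUBIC)
    else: I2=I
    cv2.imwrite(f"pics/{n}2.png",I2[:,:,::-1])
```

```text
4.625 [-0.29864452 -0.85587906 -0.2610098 ] [-106.0314406     3.70477306   12.67246286] (array([ 1. , -0.3,  0.7]), -0.0004)
```

View pics/wrist2.png

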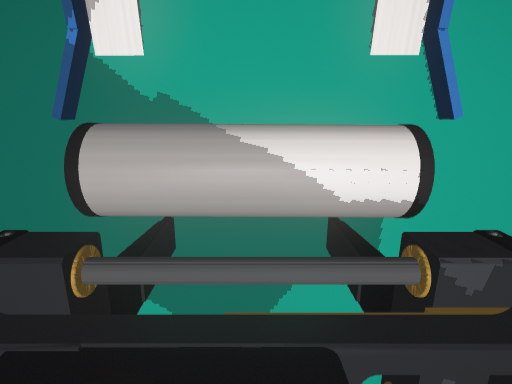

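View pics/side2.png

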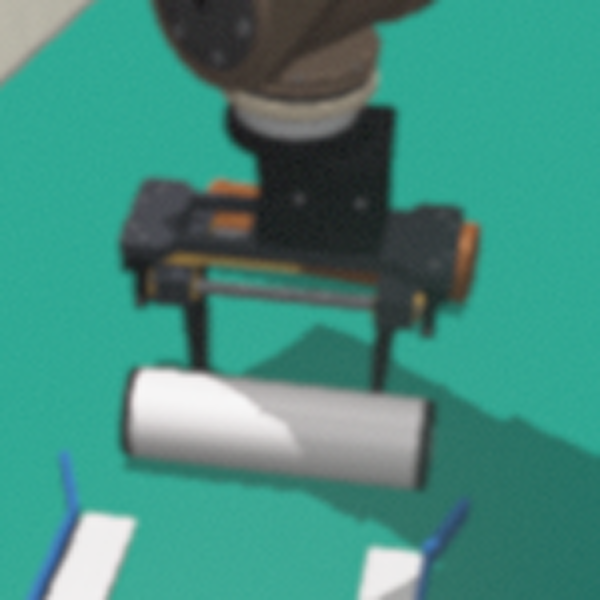

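Call:
{"api": "play_rows", "payload": {
  "targets": [
    {"linear": [1,0,0],"turn": 0},
    {"linear": [2,0,0],"turn": 0},
    {"linear": [3,0,0],"turn": 0},
    {"linear": [4,0,0],"turn": 0},
    {"linear": [5,0,0],"turn": 0},
    {"linear": [6,0,0],"turn": 0},
    {"linear": [7,0,0],"turn": 0},
    {"linear": [8,0,0],"turn": 0},
    {"linear": [9.2,0,0],"turn": 0},
    {"linear": [10.5,0,0],"turn": 0},
    {"linear": [11.9,0,0],"turn": 0},
    {"linear": [13.4,0,0],"turn": 0},
    {"linear": [15,0,0],"turn": 0},
    {"linear": [16.7,0,0],"turn": 0},
    {"linear": [18.5,0,0],"turn": 0},
    {"linear": [20.4,0,0],"turn": 0},
    {"linear": [22.4,0,0],"turn": 0},
    {"linear": [24.5,0,0],"turn": 0},
    {"linear": [26.7,0,0],"turn": 0},
    {"linear": [29,0,0],"turn": 0}
  ]
}}

```text
t: 7.22
eef_pos: [586.2, -144.0, 90.2]
tcp_rot: [3.142, -0.0, 1.815]
ft_force: [-0.4, -0.3, 0.5]
opening: 1.0
```

Run:
```python
from h import *
from cell import env
s=env.state();print(s['t'],s['ft_force']@S,loc(s['eef_pos']-[0,0,77.6]),s['moment'])
p=env.camera_params('wrist');I,D=env.read_camera('wrist')
cv2.imwrite("pics/wrist3.png",I[:,:,::-1])
```

```text
7.225 [-0.15425988  0.42142733  0.50702772] [-76.76522125   3.75524769  12.59537831] [-0.133903    0.03916053 -0.01227837]
```

View pics/wrist3.png

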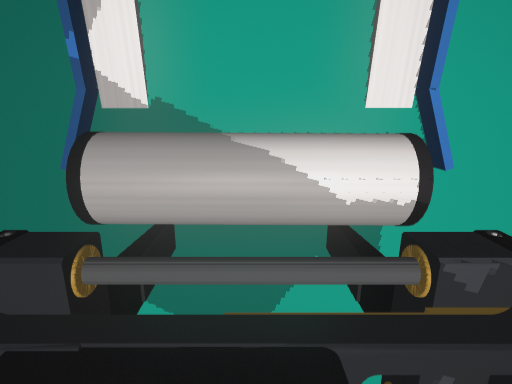

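Roller is in contact on both fingers, square, about 3 mm left of the ramp's middle (roller mid col 250, treads mid col 257). I'll continue onto the ramp.

Call:
{"api": "play_rows", "payload": {
  "targets": [
    {"linear": [2.4,0,0],"turn": 0},
    {"linear": [4.8,0,0],"turn": 0},
    {"linear": [7.2,0,0],"turn": 0},
    {"linear": [9.6,0,0],"turn": 0},
    {"linear": [12,0,0],"turn": 0},
    {"linear": [14.5,0,0],"turn": 0},
    {"linear": [17,0,0],"turn": 0},
    {"linear": [19.5,0,0],"turn": 0},
    {"linear": [22,0,0],"turn": 0},
    {"linear": [24.5,0,0],"turn": 0},
    {"linear": [27,0,0],"turn": 0},
    {"linear": [29.5,0,0],"turn": 0},
    {"linear": [32,0,0],"turn": 0},
    {"linear": [34.5,0,0],"turn": 0},
    {"linear": [37,0,0],"turn": 0},
    {"linear": [39.5,0,-0.3],"turn": 0},
    {"linear": [42,0,-0.7],"turn": 0},
    {"linear": [44.5,0,-1.1],"turn": 0},
    {"linear": [47,0,-1.4],"turn": 0},
    {"linear": [49.5,0,-1.8],"turn": 0}
  ]
}}

```text
t: 9.78
eef_pos: [574.3, -95.9, 92.1]
tcp_rot: [3.141, -0.0, 1.815]
ft_force: [1.0, -2.3, 1.7]
opening: 0.998
```

Run:
```python
from h import *
from cell import env
s=env.state();print(s['t'],s['ft_force']@S,loc(s['eef_pos']-[0,0,77.6]),s['moment'])
p=env.camera_params('wrist');I,D=env.read_camera('wrist')
cv2.imwrite("pics/wrist4.png",I[:,:,::-1])
```

```text
9.775 [-2.5291424  -0.43827817  1.67081855] [-27.25742803   3.72173824  14.46173942] [-0.61279359 -0.18359502 -0.18709793]
```

View pics/wrist4.png

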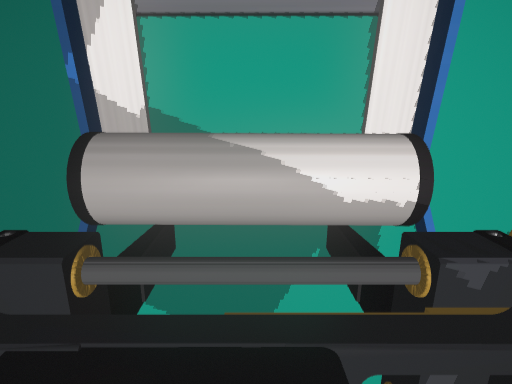

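On the ramp, square (roller rows 133–224 unchanged in the wrist picture), about 2.5 N back-push.

Call:
{"api": "play_rows", "payload": {
  "targets": [
    {"linear": [2.6,0,-0.4],"turn": 0},
    {"linear": [5.4,0,-0.8],"turn": 0},
    {"linear": [8.4,0,-1.2],"turn": 0},
    {"linear": [11.4,0,-1.6],"turn": 0},
    {"linear": [14.4,0,-2.0],"turn": 0},
    {"linear": [17.4,0,-2.4],"turn": 0},
    {"linear": [20.4,0,-2.9],"turn": 0},
    {"linear": [23.4,0,-3.3],"turn": 0},
    {"linear": [26.4,0,-3.7],"turn": 0},
    {"linear": [29.4,0,-4.1],"turn": 0},
    {"linear": [32.4,0,-4.6],"turn": 0},
    {"linear": [35.4,0,-5.0],"turn": 0},
    {"linear": [38.4,0,-5.4],"turn": 0},
    {"linear": [41.4,0,-5.8],"turn": 0},
    {"linear": [44.4,0,-6.2],"turn": 0},
    {"linear": [47.4,0,-6.7],"turn": 0},
    {"linear": [50.4,0,-7.1],"turn": 0},
    {"linear": [53.4,0,-7.5],"turn": 0},
    {"linear": [56.4,0,-7.9],"turn": 0},
    {"linear": [59.4,0,-8.3],"turn": 0}
  ]
}}

```text
t: 12.32
eef_pos: [559.9, -38.3, 100.3]
tcp_rot: [3.142, -0.0, 1.815]
ft_force: [1.1, -2.5, 2.1]
opening: 1.003
```

Run:
```python
from h import *
from cell import env
s=env.state();print(s['t'],s['ft_force']@S,loc(s['eef_pos']-[0,0,77.6]),s['moment'])
p=env.camera_params('wrist');I,D=env.read_camera('wrist')
cv2.imwrite("pics/wrist5.png",I[:,:,::-1])
```

```text
12.325 [-2.72215191 -0.49225725  2.12159121] [32.17398425  3.70877732 22.74339206] [-0.62947616 -0.1339517  -0.01458175]
```

View pics/wrist5.png

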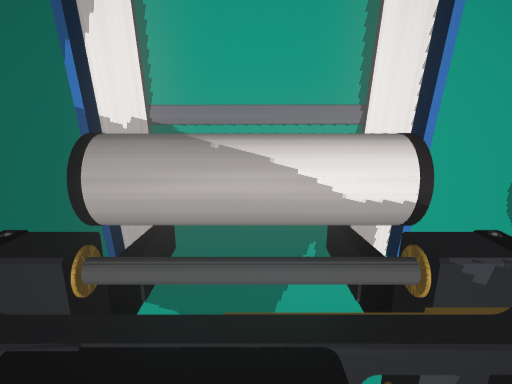

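Still square and even, against both fingers.

Call:
{"api": "play_rows", "payload": {
  "targets": [
    {"linear": [2.8,0,-0.4],"turn": 0},
    {"linear": [5.8,0,-0.8],"turn": 0},
    {"linear": [8.8,0,-1.2],"turn": 0},
    {"linear": [11.8,0,-1.7],"turn": 0},
    {"linear": [14.8,0,-2.1],"turn": 0},
    {"linear": [17.8,0,-2.5],"turn": 0},
    {"linear": [20.8,0,-2.9],"turn": 0},
    {"linear": [23.8,0,-3.3],"turn": 0},
    {"linear": [26.8,0,-3.8],"turn": 0},
    {"linear": [29.8,0,-4.2],"turn": 0},
    {"linear": [32.8,0,-4.6],"turn": 0},
    {"linear": [35.8,0,-5.0],"turn": 0},
    {"linear": [38.8,0,-5.4],"turn": 0},
    {"linear": [41.8,0,-5.9],"turn": 0},
    {"linear": [44.8,0,-6.3],"turn": 0},
    {"linear": [47.8,0,-6.7],"turn": 0},
    {"linear": [50.8,0,-7.1],"turn": 0},
    {"linear": [53.8,0,-7.6],"turn": 0},
    {"linear": [56.8,0,-8.0],"turn": 0},
    {"linear": [59.8,0,-8.4],"turn": 0}
  ]
}}

```text
t: 14.88
eef_pos: [545.5, 19.8, 108.8]
tcp_rot: [3.142, -0.0, 1.815]
ft_force: [0.5, -2.9, 1.4]
opening: 1.0
```

Call:
{"api": "play_rows", "payload": {
  "targets": [
    {"linear": [2.8,0,-0.4],"turn": 0},
    {"linear": [5.6,0,-0.8],"turn": 0},
    {"linear": [8.4,0,-1.2],"turn": 0},
    {"linear": [11.2,0,-1.6],"turn": 0},
    {"linear": [14.0,0,-2.0],"turn": 0},
    {"linear": [16.8,0,-2.4],"turn": 0},
    {"linear": [19.6,0,-2.8],"turn": 0},
    {"linear": [22.4,0,-3.1],"turn": 0},
    {"linear": [25.2,0,-3.5],"turn": 0},
    {"linear": [28,0,-3.9],"turn": 0}
  ]
}}

```text
t: 16.12
eef_pos: [538.7, 46.9, 112.6]
tcp_rot: [-3.142, -0.0, 1.815]
ft_force: [0.8, -3.4, 1.7]
opening: 1.002
```

Run:
```python
from h import *
from cell import env
s=env.state();print(s['t'],s['ft_force']@S,loc(s['eef_pos']-[0,0,77.6]),s['moment'])
p=env.camera_params('wrist');I,D=env.read_camera('wrist')
cv2.imwrite("pics/wrist6.png",I[:,:,::-1])
p=env.camera_params('side');I,D=env.read_camera('side');np.savez("side6.npz",I=I,D=D,**p)
cv2.imwrite("pics/side6.png",cv2.resize(I[150:330,150:340],None,fx=3,fy=3,interpolation=cv2.INTER_CUBIC)[:,:,::-1])
C=cloud(dict(D=D,**p));L=loc(C.reshape(-1,3)).reshape(C.shape)
m=(D>0)&(I.min(-1)>110)&(I.max(-1).astype(int)-I.min(-1)<30)&(abs(L[...,1])<80)&(L[...,0]>100)&(L[...,0]<200)&(L[...,2]>34)&(L[...,2]<80)
Q=L[m]
from scipy.optimize import least_squares
f=lambda q:np.hypot(Q[:,0]-q[0]-q[1]*Q[:,1],Q[:,2]-q[2])-25
print(len(Q),least_squares(f,[150,0,45],loss='soft_l1').x)
```

```text
16.125 [-3.49861864  0.02514164  1.65326249] [119.98020063   3.69254855  35.02785634] [-0.59663789 -0.15063077 -0.10642692]
2245 [1.57637334e+02 3.54206760e-03 4.61419346e+01]
```

View pics/wrist6.png

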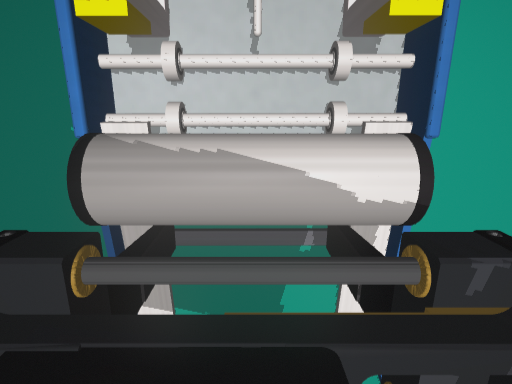

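View pics/side6.png

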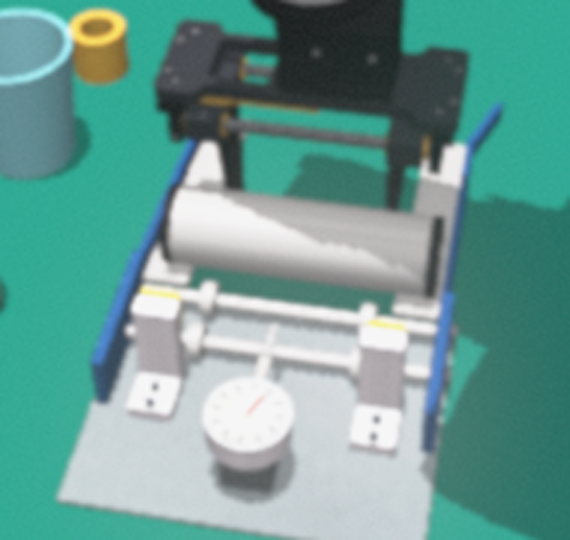

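Centre fitted at x≈158, square (0.2°), wheels just ahead at row 118. I'll slow down over the crest.

Call:
{"api": "play_rows", "payload": {
  "targets": [
    {"linear": [2.2,0,-0.3],"turn": 0},
    {"linear": [4.4,0,-0.6],"turn": 0},
    {"linear": [6.6,0,-0.9],"turn": 0},
    {"linear": [8.8,0,-1.2],"turn": 0},
    {"linear": [11,0,-1.5],"turn": 0},
    {"linear": [13.2,0,-1.9],"turn": 0},
    {"linear": [15.4,0,-2.2],"turn": 0},
    {"linear": [17.4,0,-2.4],"turn": 0},
    {"linear": [19.2,0,-2.7],"turn": 0},
    {"linear": [20.8,0,-2.9],"turn": 0},
    {"linear": [22.2,0,-3.1],"turn": 0},
    {"linear": [23.5,0,-3.3],"turn": 0},
    {"linear": [24.7,0,-3.5],"turn": 0},
    {"linear": [25.9,0,-3.6],"turn": 0},
    {"linear": [27.1,0,-3.7],"turn": 0},
    {"linear": [28.3,0,-3.7],"turn": 0},
    {"linear": [29.5,0,-3.7],"turn": 0},
    {"linear": [30.7,0,-3.7],"turn": 0},
    {"linear": [31.9,0,-3.7],"turn": 0},
    {"linear": [33.1,0,-3.7],"turn": 0}
  ]
}}

```text
t: 18.73
eef_pos: [530.7, 79.0, 116.3]
tcp_rot: [-3.141, -0.0, 1.815]
ft_force: [-0.4, -0.2, 0.4]
opening: 0.997
```

Call:
{"api": "play_rows", "payload": {
  "targets": [
    {"linear": [1.2,0,0],"turn": 0},
    {"linear": [2.4,0,0],"turn": 0},
    {"linear": [3.6,0,0],"turn": 0},
    {"linear": [4.8,0,0],"turn": 0},
    {"linear": [5.8,0,0],"turn": 0},
    {"linear": [6.5,0,0],"turn": 0},
    {"linear": [7,0,0],"turn": 0},
    {"linear": [7,0,0],"turn": 0}
  ]
}}

```text
t: 19.73
eef_pos: [529.1, 85.7, 116.3]
tcp_rot: [3.142, -0.0, 1.815]
ft_force: [-0.1, 0.8, -0.3]
opening: 0.997
```

```bash
cat > look.py <<'E'
import sys
from h import *
from cell import env
k=sys.argv[1]
s=env.state();print(s['t'],s['ft_force']@S,loc(s['eef_pos']-[0,0,77.6]),s['moment'])
p=env.camera_params('wrist');I,D=env.read_camera('wrist')
cv2.imwrite(f"pics/wrist{k}.png",I[:,:,::-1])
p=env.camera_params('side');I,D=env.read_camera('side')
cv2.imwrite(f"pics/side{k}.png",cv2.resize(I[150:330,110:340],None,fx=3,fy=3,interpolation=cv2.INTER_CUBIC)[:,:,::-1])
C=cloud(dict(D=D,**p));L=loc(C.reshape(-1,3)).reshape(C.shape)
m=(D>0)&(I.min(-1)>110)&(I.max(-1).astype(int)-I.min(-1)<30)&(abs(L[...,1])<80)&(L[...,0]>150)&(L[...,0]<231)&(L[...,2]>36)&(L[...,2]<80)
m&=(abs(abs(L[...,1])-66)>14)&(abs(L[...,1])>12)
Q=L[m]
from scipy.optimize import least_squares
f=lambda q:np.hypot(Q[:,0]-q[0]-q[1]*Q[:,1],Q[:,2]-q[2])-25
print(len(Q),least_squares(f,[200,0,48],loss='soft_l1').x)
E
python3 look.py 7
```

```text
19.725 [ 0.81185903 -0.14466116 -0.26385004] [159.89357482   3.63600727  38.71899079] [-0.0827759   0.02035968  0.02867348]
1173 [ 2.05487996e+02 -8.68522155e-05  4.58808438e+01]
```

View pics/wrist7.png

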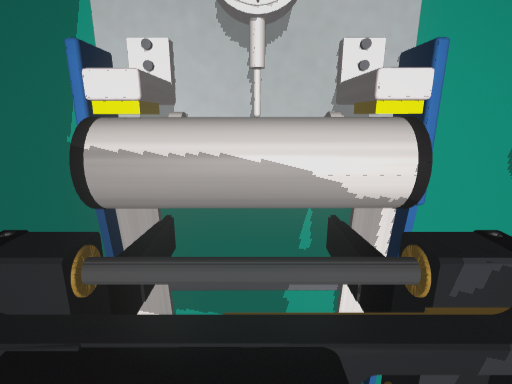

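View pics/side7.png

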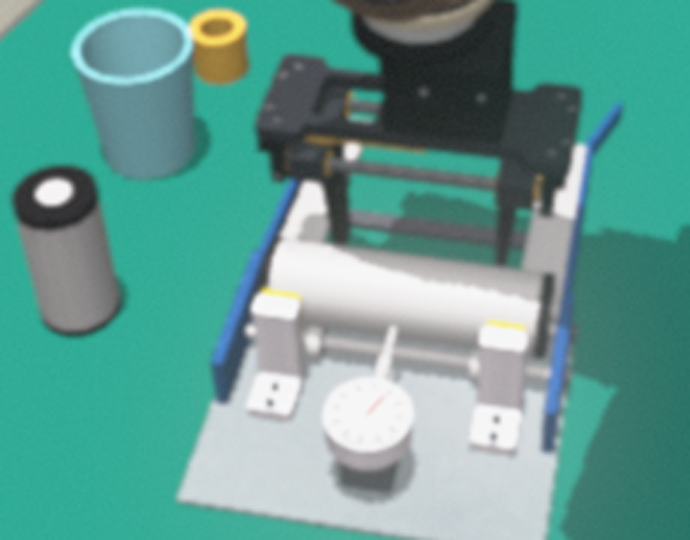

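Seated (fit x≈205.5, against the pads, plunger touching), with the fingers clear. I'll withdraw back, then up.

Call:
{"api": "play_rows", "payload": {
  "targets": [
    {"linear": [-3,0,0],"turn": 0},
    {"linear": [-9,0,0],"turn": 0},
    {"linear": [-17,0,0],"turn": 0},
    {"linear": [-27,0,-3],"turn": 0},
    {"linear": [-37,0,-8],"turn": 0},
    {"linear": [-45,0,-18],"turn": 0},
    {"linear": [-52,0,-32],"turn": 0},
    {"linear": [-58,0,-48],"turn": 0},
    {"linear": [-62,0,-66],"turn": 0},
    {"linear": [-65,0,-84],"turn": 0},
    {"linear": [-67,0,-102],"turn": 0},
    {"linear": [-68,0,-118],"turn": 0},
    {"linear": [-69,0,-130],"turn": 0},
    {"linear": [-70,0,-137],"turn": 0},
    {"linear": [-70,0,-140],"turn": 0},
    {"linear": [-70,0,-140],"turn": 0},
    {"linear": [-70,0,-140],"turn": 0},
    {"linear": [-70,0,-140],"turn": 0}
  ]
}}

```text
t: 22.08
eef_pos: [545.9, 17.7, 256.0]
tcp_rot: [-3.141, -0.0, 1.815]
ft_force: [0.8, -0.3, -0.1]
opening: 1.0
```

```bash
python3 look.py 8
```

```text
22.075 [-0.46735453 -0.66507604 -0.06172492] [ 89.9064801    3.74686056 178.38374941] [-0.05957925  0.04338295 -0.01926454]
1177 [2.05475269e+02 2.32521701e-04 4.58394884e+01]
```

View pics/wrist8.png

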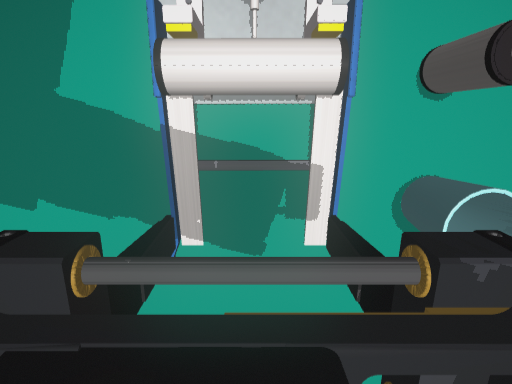

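View pics/side8.png

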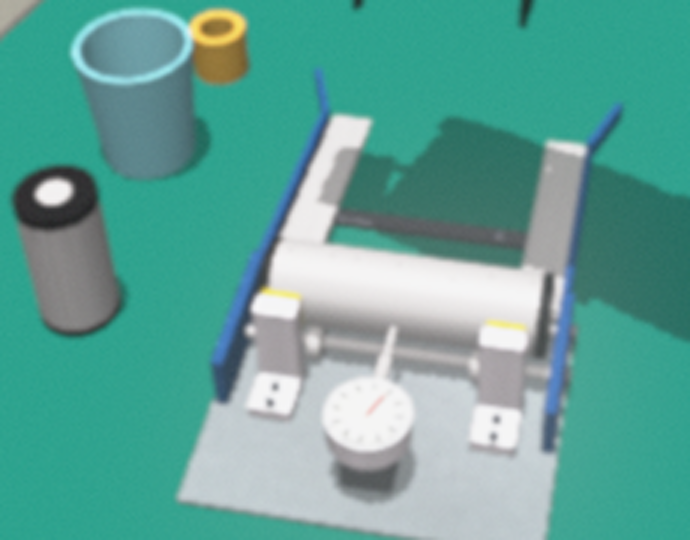

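Roller is unmoved in its seat (wrist picture, rows 38–96) and the hand is clear; the cup, sleeve and short roller are untouched. I'll hand in.

```bash
python3 -c "
from cell import env
print(env.job_done())"
```

```text
the job is handed in; nothing more can be done
None
```

The silver roller is seated on the bearing wheels at the yellow stop pads, and I handed the job in at about 22 s. I pushed it with both open fingertips, about 12 mm below its mid-height, at 8 to 24 mm/s. The push force was about 3.5 N or less wherever I read it. Past the crest the roller dropped into the seat by itself, as described, and I then withdrew the hand back and up.

- **Position:** The fitted centre was x 205.5, z 45.9 mm against a nominal 206.7 and 47.3, which is within the calibration error. It was square and did not move between the fits before and after the hand left.
- **Surroundings:** The hand was about 180 mm up with no force on it. In the last side picture the cup, sleeve and short roller stood as before.
- **Sideways offset:** The roller sat about 3 to 5 mm off the middle toward the left guide (looking uphill) when it reached the ramp. I left that because the guides allow 8 mm either side, and it did not catch.

No check failed.

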